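# Fetch the spare anti-scale cartridge for the steam station

### The arm

A 6-joint arm with a two-finger parallel gripper is mounted at the origin on the work surface. World frame = base frame: x ahead of the robot, y to its left, z up, the work surface at z = 0. Lengths are in m, angles in rad, forces in N, time in s.
With the tool pointing down it reaches from about 0.225 to 0.875 m from the base axis. Payload 3.4 kg.
Tool frame: the origin (TCP) lies at the very end of the fingers, on their centre line; the grasp point (between the pads) lies 19 mm behind it; z points along the fingers, y is the line along which they close (so a half turn about z gives the same grasp; the last joint's range is limited). The gripper opens to 85 mm and grips with 20 to 120 N. Pads are 22 mm wide; open, the fingers measure 114 mm over their backs; the gripper's body (76 mm by 85 mm) begins 54 mm behind the grasp point. The pads swing forward as they close: fully open they stand 13 mm farther back than shut.
Start: joints at [1.024, 0.276, 1.505, -0, 1.361, -0.121], TCP at [0.238, 0.524, 0.231] pointing down, gripper open.
Joint ranges: [-2.89, 2.89], [-0.75, 2.08], [0.22, 2.7], [-1.18, 4.32], [0.11, 2.71], [-2.7, 2.7]. Speed limits (rad/s): [2.57, 2.57, 3.14, 3.14, 3.14, 3.14].

### API

Orientations are given as a unit quaternion [w, x, y, z].
In Python, from rig import get_state, optics, sign_off gives the robot as it stands.
- The arm moves only by the tool send_rows, never from a script. Its argument "increments" is a list of rows, each an object with "gripper": the gripper's target within -1 to 1 (shut at 1, half-way at 0, fully open at -1); "linear": the shift along the world's x, y, z in m, a list of three; "delta_rot": the turn, a rotation vector about the world's x, y, z in rad, a list of three. In form: [{"gripper": gripper, "linear": [dx, dy, dz], "delta_rot": [rx, ry, rz]}, ...]. A call has 1 to 8 rows; each row is the pose to reach, as a shift and turn from the pose commanded when the call began; what a row does not reach only later rows make up. A row lasts 1/10 s, in which the tool goes at most 50 mm and 8.59 degrees, less where a joint would pass 70% of its speed; a pose out of reach is approached as far as the arm can. A call with a gripper value outside its range is refused whole. The fingers move at their own pace and stop on an object; "newtons" is the grip in N (left out, the last holds). Time passes only in rows, so rows that repeat a pose let the fingers close. It gives the time, the measured TCP pose, the force, the opening and the grip force at its end, in the units of the state.
- get_state(): the state, without advancing time (a new reading comes with each control period).
- optics.get_image(name): name is "scene" or "top" or "wrist"; returns a dict with "pixels" (420x560x3 uint8, blue, green, red), "K" (3x3 intrinsics, pixels), "rvec" (rotation vector, rad) and "tvec" (3), from world to camera coordinates, as OpenCV has them; the wrist camera has in their place "T_tool_cam" (4x4, takes a point from camera to tool coordinates, whose origin is the TCP and whose axes are the flange's). Camera axes: x right, y down, z forward; pixel columns grow to the right and rows downward; lengths in m; the calibration is good to about 2 mm. A picture is of the moment at which its call begins: read the wrist's pose just before it. There is no depth.
- sign_off(): hands the job in; it is judged then, once.
The state is a dict: "clock": time; "qpos": joint angles; "qd": joint speeds; "effort": joint torques, N m; "position": TCP position; "ee_rot": TCP orientation; "contact_force": force on the tool from outside, world axes, zero at the start; "moment": the same for the moment, N m; "width": finger opening in m; "gripper_force": force on a finger pad.
Only numpy, scipy, OpenCV 4.12 (cv2) and the standard library are available. Lean on these libraries where they do the work, as an engineer would, in place of code of your own. Each camera call takes 0.05 s, during which the arm holds its last target. There are 200 camera calls.

### The job

Pull the upper drawer of the small white cabinet out to its stop and leave it open; from its middle row take the anti-scale cartridge, the longest of the white plastic pieces, and leave the other pieces in the drawer. Set the cartridge flat on the black rubber mat and let go, take it again by its two ends, and lower it without dropping it into the bay of the steam station until it lies flat on the bay's floor, about midway along. Do not push aside or knock over the detergent jug, bottle, carton or brush on the counter.

Things in the scene. Friction and masses are not known exactly. Their poses are not given: they have to be found in the camera images.
- cabinet_drawer0_handle (a point): middle of the upper drawer's steel bar handle: level bar along the cabinet's y, 11 mm thick, 120 mm long, its centre line 35 mm off the drawer's grey front, an 8 mm post near each end. It is 37 mm below the cabinet's top: pinch it from straight above. Moves with the drawer; axes as the cabinet's. The lower drawer's like handle is not used.
- cabinet_drawer0 (a joint): how far the upper drawer is out, m: 0 shut (the start), 0.1736 at its stop. It slides towards the cabinet's -x with about 1 N of friction and stays where it is left.
- cabinet_front (a point): middle of the front edge, at the bottom (on the counter), of the fixed white two-drawer cabinet, which is 250 deep (x) x 310 wide (y) x 160 mm high and extends from this point to its +x; its x, y, z axes are the cabinet's. The front with the handles faces -x, towards the robot.
- drawer_row (a point): centre of the floor of the upper drawer's middle row, 90 mm above the counter; moves with the drawer, axes as the cabinet's. The row is 76 mm long (x) and 268 mm wide (y), between two cross partitions 42 mm high and 4 mm thick. Drawer walls 48 mm above this floor. With the drawer at its stop it lies 68 mm in front of the cabinet's front; shut, it is under the cabinet's top.
- cartridge: the target: white plastic block, 60 (x) x 32 (y) x 30 mm high, 75 to 155 g; origin at the centre of its underside, z up. It lies in the drawer's middle row, at one of three places 80 mm apart in y, its length roughly along the drawer's travel: the partitions, about 8 mm from its ends, keep fingers off the ends, so there hold it across its 32 mm width.
- short_block: look-alike in the middle row: white plastic block, 36 (x) x 32 (y) x 30 mm high; origin at the centre of its underside. Stays in the drawer.
- round_cap: white plastic round cap in the middle row, diameter 38 mm, 28 mm high; origin at the centre of its underside. Stays in the drawer.
- mat: fixed flat black rubber mat, 160 x 160 x 4 mm; origin at the centre of its underside.
- bay (a point): centre of the floor of the steam station's cartridge bay, 50 mm above the counter; x runs along the bay. A straight channel 46 mm wide (y), 160 mm long (x), open at the top and both ends, walls 50 mm above its floor: an 8 mm wall on its +y side, the housing on its -y side. The cartridge goes in lengthwise, either way round; there is room for fingers only at its ends.
- station: fixed white steam station; origin on the counter under the middle of the bay, x along the bay. Its housing is 280 mm long and 100 mm high and extends from 23 to 190 mm on the -y side of the bay's middle line, with an iron parked on it (up to 217 mm above the counter, no nearer than 80 mm to the bay's middle line).
- jug: orange detergent jug, 75 x 130 mm, 207 mm high, loose; origin at the centre of its underside. Not to be moved.
- softener: blue bottle, diameter 72 mm, 210 mm high, loose; origin at the centre of its underside. Not to be moved.
- sheets_box: cardboard carton, 70 (x) x 120 (y) x 50 mm high, loose; origin at the centre of its underside. Not to be moved.
- brush: hand brush lying on the counter to the robot's left, loose, under 50 mm high. Not to be moved.
Not all that is in view belongs to the job. Several things have the shape of the mat; the one meant has the colours described above.

How it is judged:
By the outcome, as a careful person would: the job done as asked, in the order asked, and still so for the second after the job is handed in, with the robot touching nothing.
It also fails if it takes over 72 s, if anything falls off the work surface, if the arm or the gripper's body presses on something with over 40 N, if the wrist force passes 120 N, or if a joint passes its speed limit or range.

## Working session

There is one attempt and no reset: what is moved stays moved. The work goes in short steps, Python scripts to look and compute and a tool call to move; the robot and the scene stay as the last step left them, time stands still between calls to the robot, and variables do not carry over. Pictures are saved under pics/ and viewed, at most 10 in all, crops included, and the job is handed in when it is done.

Besides the shell and the picture viewer there is one more tool, called after "Emit:" by a JSON object that holds its "api" and its "payload". send_rows: Moves the arm, as the interface text tells. Its arguments: {"type":"object","properties":{"increments":{"type":"array"},"newtons":{"type":"number"}},"required":["increments"]}

```bash
ls; mkdir -p pics; cat > h.py <<'E'
import numpy as np,cv2
from rig import get_state,optics,sign_off
from scipy.spatial.transform import Rotation as R
def grab(n,f=None):
    s=get_state(); d=optics.get_image(n)
    if f: cv2.imwrite('pics/'+f,d['pixels'])
    K=np.array(d['K'])
    if n=='wrist':
        q=s['ee_rot']; T=np.eye(4); T[:3,:3]=R.from_quat([q[1],q[2],q[3],q[0]]).as_matrix(); T[:3,3]=s['position']
        T=T@np.array(d['T_tool_cam'])
    else:
        W=np.eye(4); W[:3,:3]=cv2.Rodrigues(np.array(d['rvec'],float))[0]; W[:3,3]=np.ravel(d['tvec']); T=np.linalg.inv(W)
    return d['pixels'],K,T
def ray(K,T,uv,z):
    v=T[:3,:3]@np.linalg.inv(K)@np.array([uv[0],uv[1],1.]); c=T[:3,3]
    return c+v*(z-c[2])/v[2]
def proj(K,T,p):
    W=np.linalg.inv(T); c=W[:3,:3]@np.array(p)+W[:3,3]; u=K@c; return u[:2]/u[2]
E
python3 - <<'E'
from h import *
import pickle
ps={}
for n in ['scene','top']:
    ps[n]=grab(n,n+'0.png')
    print(n,ps[n][2].round(3).tolist(),ps[n][1].round(1).tolist())
pickle.dump(ps,open('p0.pkl','wb'))
s=get_state();print(s)
E
```

```text
pics
scene [[0.601, 0.415, -0.683, 1.392], [0.799, -0.326, 0.505, -0.635], [-0.013, -0.85, -0.527, 0.81], [0.0, 0.0, 0.0, 1.0]] [[485.2, 0.0, 282.6], [0.0, 485.2, 208.8], [0.0, 0.0, 1.0]]
top [[-0.002, -0.991, 0.134, 0.326], [-1.0, 0.002, -0.001, 0.04], [0.0, -0.134, -0.991, 1.3], [0.0, 0.0, 0.0, 1.0]] [[410.2, 0.0, 283.0], [0.0, 410.2, 210.9], [0.0, 0.0, 1.0]]
{'clock': 0.1, 'qpos': array([ 1.02403341e+00,  2.76564387e-01,  1.50598194e+00, -2.91613756e-05,
        1.36070903e+00, -1.21008002e-01]), 'qd': array([-0.00169406,  0.00033117, -0.00259462,  0.00126617, -0.00107171,
        0.00060375]), 'effort': array([ 2.38213514e-03, -4.17696190e+01, -2.46403009e+01,  2.49126997e-04,
        5.71386088e-03, -1.06175574e-05]), 'position': array([0.23725796, 0.52326453, 0.2305174 ]), 'ee_rot': array([-2.58977784e-04,  2.11270218e-01,  9.77427339e-01, -7.90114905e-04]), 'contact_force': array([0.43918431, 0.13046415, 0.32415237]), 'moment': array([0.02104096, 0.02738058, 0.00820936]), 'gripper_force': 0.0, 'width': 0.08515309017607336}
```

View pics/scene0.png

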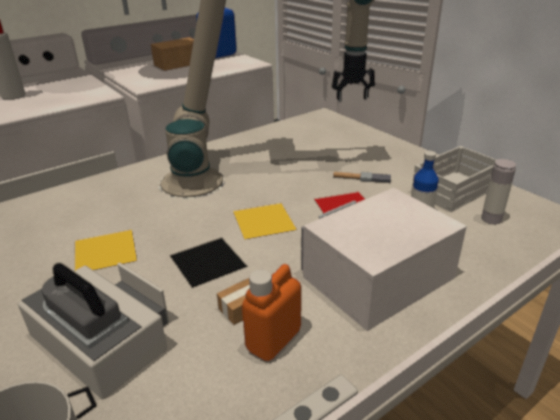

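View pics/top0.png

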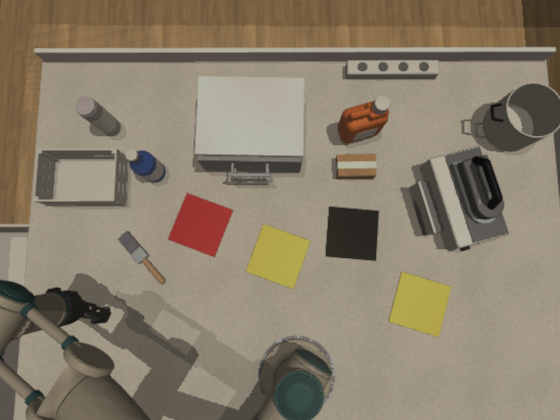

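The scene view shows the arm at the upper left, the white cabinet at (383,250) and the steam station at (95,320). In the top view:
- The cabinet top is at about (250,118), with its handles at (250,175).
- The station is at about (465,200), with the bay between its thin wall (427,208) and the housing (450,198).
- The mat-shaped squares are red (201,224), yellow (278,256), yellow (420,303) and black (352,233). Black is the one described.

I'll measure these and check them in an enlarged crop.

```bash
python3 - <<'E'
from h import *
import pickle
ps=pickle.load(open('p0.pkl','rb')); im,K,T=ps['top']
g=cv2.cvtColor(im,cv2.COLOR_BGR2GRAY)
def rect(mask,x0,y0,x1,y1,z,name):
    m=np.zeros_like(mask);m[y0:y1,x0:x1]=mask[y0:y1,x0:x1]
    c=max(cv2.findContours(m,0,2)[0],key=cv2.contourArea)
    P=np.array([ray(K,T,p[0],z)[:2] for p in c],np.float32)
    r=cv2.minAreaRect(P);print(name,cv2.minAreaRect(c)[0],'ctr',np.round(r[0],4),'size',np.round(r[1],4),'ang',round(r[2],2))
rect((g<45).astype(np.uint8)*255,315,195,390,270,.004,'mat')
mx=im.max(2);print('cab px',im[118,250],im[158,250],im[190,220],im[198,448],im[208,427],im[208,437])
rect((g>150).astype(np.uint8)*255,180,60,320,175,.16,'cab')
a=cv2.resize(im[130:200,185:315],(780,420),interpolation=cv2.INTER_CUBIC)[:, :390*2]
a=cv2.resize(im[140:200,195:305],(400,218),interpolation=cv2.INTER_CUBIC)
b=cv2.resize(im[195:270,310:395],(400,353),interpolation=cv2.INTER_CUBIC)
c=cv2.resize(im[140:255,405:515],(400,418),interpolation=cv2.INTER_CUBIC)
o=np.zeros((580,800,3),np.uint8);o[:218,:400]=a;o[222:575,:400]=b;o[:418,400:]=c
cv2.imwrite('pics/comp.png',o)
E
```

```text
mat (351.9794006347656, 233.2676239013672) ctr [ 0.4309 -0.1784] size [0.1543 0.1547] ang 84.76
cab px [165 179 179] [106 111 117] [129 146 156] [157 173 178] [157 173 176] [52 56 59]
cab (249.5, 115.5) ctr [0.7647 0.137 ] size [0.4056 0.3172] ang 89.19
```

View pics/comp.png

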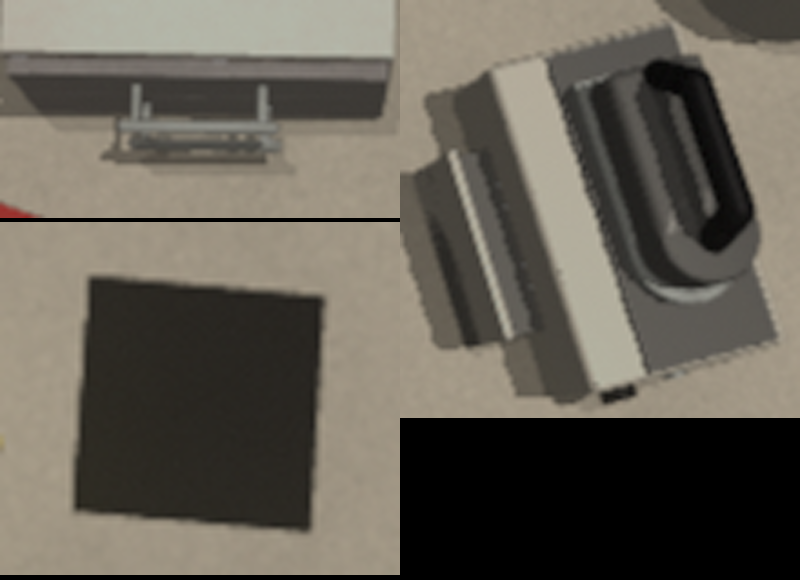

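The crop confirms three things:
- The upper handle bar runs from (122,125) to (278,125).
- The black square is the mat.
- The bay wall top runs (453,152)–(512,338) and the housing edge runs (490,72)–(592,390).

```bash
python3 - <<'E'
from h import *
import pickle
ps=pickle.load(open('p0.pkl','rb')); im,K,T=ps['top']
A=lambda x,y:(195+x/3.636-.5,140+y/3.636-.5); C=lambda x,y:(405+(x-400)/3.636-.5,140+y/3.636-.5)
P=lambda n,uv,z:(print(n,np.round(uv,1),ray(K,T,uv,z).round(4)),ray(K,T,uv,z)[:2])[1]
P('hL',A(122,125),.123);P('hR',A(278,125),.123)
l=P('cabL',A(2,53),.16);r=P('cabR',A(396,57),.16)
print('cab w',np.linalg.norm(l-r),'yaw',np.degrees(np.arctan2(*(l-r))))
w0=P('w0',C(453,152),.1);w1=P('w1',C(512,338),.1)
h0=P('h0',C(490,72),.1);h1=P('h1',C(592,390),.1)
d=h0-h1;print('len',np.linalg.norm(d),np.linalg.norm(w0-w1),'yaw',np.degrees(np.arctan2(d[1],d[0])),np.degrees(np.arctan2(*(w0-w1)[::-1])))
d/=np.linalg.norm(d);n=np.array([-d[1],d[0]])
print('wall mid dist from housing',n@((w0+w1)/2-h0))
print('bay from housing',(h0+h1)/2+.023*n,'from wall',(w0+w1)/2-.027*n)
E
```

```text
hL [228.1 173.9] [0.5956 0.1999 0.123 ]
hR [271.  173.9] [0.5953 0.0742 0.123 ]
cabL [195.1 154.1] [0.6452 0.2901 0.16  ]
cabR [303.4 155.2] [ 0.6412 -0.0195  0.16  ]
cab w 0.30956007813190906 yaw 0.7313162067034511
w0 [419.1 181.3] [ 0.577  -0.3666  0.1   ]
w1 [435.3 232.5] [ 0.4241 -0.407   0.1   ]
h0 [429.3 159.3] [ 0.6442 -0.4003  0.1   ]
h1 [457.3 246.8] [ 0.3822 -0.4689  0.1   ]
len 0.27088583488775053 0.15810011164632 yaw 14.678129661049729 14.793866040646233
wall mid dist from housing 0.04949823486323769
bay from housing [ 0.50736076 -0.41237905] from wall [ 0.50737952 -0.41289283]
```

Measured, and consistent with the given sizes:

| Item | Value | Check |
|---|---|---|
| Handle | (0.5955, 0.137, 0.123) | length 126 mm |
| Cabinet | yaw −0.7° | width 310 mm |
| Mat | (0.431, −0.178) | about 155 mm square |
| Bay | (0.507, −0.4125), yaw 14.7° | wall and housing estimates agree |

Next I'll go to the handle with the fingers part closed.

Emit:
{"api": "send_rows", "payload": {"increments": [{"gripper": 0.35,"linear": [0.033,-0.036,0],"delta_rot": [0,0,-0.145]},{"gripper": 0.35,"linear": [0.066,-0.072,0],"delta_rot": [0,0,-0.29]},{"gripper": 0.35,"linear": [0.099,-0.108,0],"delta_rot": [0,0,-0.435]},{"gripper": 0.35,"linear": [0.132,-0.144,0],"delta_rot": [0,0,-0.58]},{"gripper": 0.35,"linear": [0.165,-0.18,0],"delta_rot": [0,0,-0.725]},{"gripper": 0.35,"linear": [0.198,-0.216,0],"delta_rot": [0,0,-0.87]},{"gripper": 0.35,"linear": [0.231,-0.252,0],"delta_rot": [0,0,-1.015]},{"gripper": 0.35,"linear": [0.264,-0.288,0],"delta_rot": [0,0,-1.157]}]}}

```text
clock: 0.9
position: [0.5024, 0.234, 0.231]
ee_rot: [-0.0, 0.713, 0.701, -0.0]
contact_force: [0.8, 0.6, 0.6]
width: 0.0278
gripper_force: 0.0
```

```bash
python3 - <<'E'
from h import *
s=get_state();print(s['clock'],s['position'],R.from_quat(s['ee_rot'][[1,2,3,0]]).as_matrix()[:,1],s['width'])
im,K,T=grab('wrist','w1.png');print(proj(K,T,[.5955,.137,.123]),proj(K,T,[.5953,.077,.123]),proj(K,T,[.5957,.197,.123]))
E
```

```text
0.9 [0.50235072 0.23395731 0.23101351] [ 9.99837275e-01 -1.80328075e-02 -4.91098330e-04] 0.027788778903626087
[390.23338195 308.45161816] [384.91939061 361.77694688] [396.26510865 247.92389272]
```

View pics/w1.png

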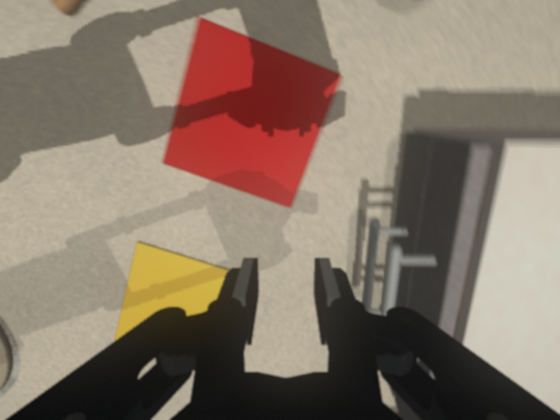

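The wrist picture shows the upper handle's left end at (394,247), against a predicted (396,248), so the handle measurement is right to about 2 mm. Now I'll descend and pinch it.

Emit:
{"api": "send_rows", "payload": {"increments": [{"gripper": 0.35,"linear": [0.031,-0.033,0],"delta_rot": [0,0,0]},{"gripper": 0.35,"linear": [0.062,-0.066,0],"delta_rot": [0,0,0.003]},{"gripper": 0.35,"linear": [0.093,-0.099,0],"delta_rot": [0,0,0.005]},{"gripper": 0.35,"linear": [0.093,-0.099,-0.035],"delta_rot": [0,0,0.005]},{"gripper": 0.35,"linear": [0.093,-0.099,-0.07],"delta_rot": [0,0,0.005]},{"gripper": 0.35,"linear": [0.093,-0.099,-0.1],"delta_rot": [0,0,0.005]},{"gripper": 0.35,"linear": [0.093,-0.099,-0.12],"delta_rot": [0,0,0.005]},{"gripper": 0.35,"linear": [0.093,-0.099,-0.127],"delta_rot": [0,0,0.005]}]}}

```text
clock: 1.75
position: [0.593, 0.1365, 0.1047]
ee_rot: [-0.001, 0.709, 0.705, -0.001]
contact_force: [-13.9, -1.9, 37.0]
width: 0.0275
gripper_force: 19.3
```

Emit:
{"api": "send_rows", "payload": {"increments": [{"gripper": 1,"linear": [0,0,0],"delta_rot": [0,0,0]},{"gripper": 1,"linear": [0,0,0],"delta_rot": [0,0,0]},{"gripper": 1,"linear": [0,0,0],"delta_rot": [0,0,0]},{"gripper": 1,"linear": [0,0,0],"delta_rot": [0,0,0]}], "newtons": 40}}

```text
clock: 2.15
position: [0.5928, 0.1369, 0.1049]
ee_rot: [-0.001, 0.709, 0.705, -0.001]
contact_force: [-4.3, -1.1, 6.3]
width: 0.0096
gripper_force: 39.2
```

Emit:
{"api": "send_rows", "payload": {"increments": [{"gripper": 1,"linear": [-0.015,0,0],"delta_rot": [0,0,0]},{"gripper": 1,"linear": [-0.045,0.0005,0],"delta_rot": [0,0,0]},{"gripper": 1,"linear": [-0.08,0.001,0],"delta_rot": [0,0,0]},{"gripper": 1,"linear": [-0.115,0.0015,0],"delta_rot": [0,0,0]},{"gripper": 1,"linear": [-0.145,0.002,0],"delta_rot": [0,0,0]},{"gripper": 1,"linear": [-0.162,0.002,0],"delta_rot": [0,0,0]},{"gripper": 1,"linear": [-0.172,0.002,0],"delta_rot": [0,0,0]},{"gripper": 1,"linear": [-0.178,0.002,0],"delta_rot": [0,0,0]}]}}

```text
clock: 2.95
position: [0.4193, 0.1405, 0.105]
ee_rot: [0.002, 0.71, 0.704, 0.004]
contact_force: [13.8, 4.1, -13.9]
width: 0.0093
gripper_force: 39.2
```

Emit:
{"api": "send_rows", "payload": {"increments": [{"gripper": 0.4,"linear": [0.003,0,0],"delta_rot": [0,0,0]},{"gripper": 0.4,"linear": [0.003,0,0],"delta_rot": [0,0,0]},{"gripper": 0.4,"linear": [0.003,0,0],"delta_rot": [0,0,0]},{"gripper": 0.4,"linear": [0.003,0,0.03],"delta_rot": [0,0,0]},{"gripper": 0.4,"linear": [0.003,0,0.07],"delta_rot": [0,0,0]},{"gripper": -0.3,"linear": [0.003,0,0.11],"delta_rot": [0,0,0.1]},{"gripper": -0.3,"linear": [0.003,0,0.155],"delta_rot": [0,0,0.24]},{"gripper": -0.3,"linear": [0.003,0,0.2],"delta_rot": [0,0,0.38]}]}}

```text
clock: 3.75
position: [0.419, 0.1384, 0.3059]
ee_rot: [-0.0, 0.561, 0.828, -0.0]
contact_force: [0.6, 0.6, -0.8]
width: 0.0553
gripper_force: 0.0
```

```bash
python3 - <<'E'
from h import *
import pickle
s=get_state();print(s['clock'],s['position'],s['width'])
im,K,T=grab('top'); pickle.dump((im,K,T),open('p1.pkl','wb'))
w,Kw,Tw=grab('wrist'); pickle.dump((w,Kw,Tw),open('pw.pkl','wb'))
u=proj(K,T,[.575,.136,.12]).astype(int);print(u,proj(Kw,Tw,[.575,.136,.12]))
a=im[u[1]-40:u[1]+35,u[0]-60:u[0]+60]
o=np.zeros((560,800,3),np.uint8);o[:250,:400]=cv2.resize(a,(400,250),interpolation=cv2.INTER_CUBIC);o[260:560,:400]=cv2.resize(w,(400,300))
cv2.imwrite('pics/d.png',o[:,:400])
E
```

```text
3.75 [0.41897379 0.13841927 0.305876  ] 0.05532304197739022
[249 180] [406.90416781 234.94309704]
```

View pics/d.png

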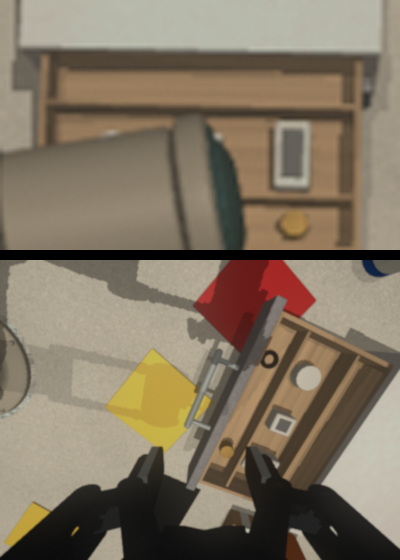

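The upper half (top view) shows a long white block with a grey insert at crop (292,155), about 68 x 38 crop px or 60 x 33 mm. The lower half (wrist view) shows the round cap at (308,377) and a short square block at (282,424). The long block at the −y place is therefore the cartridge. I'll measure it now.

```bash
python3 - <<'E'
from h import *
import pickle
im,K,T=pickle.load(open('p1.pkl','rb'))
x0,y0=268,172
sub=im[y0:202,x0:288].astype(int)
# wood is saturated; block white/grey is not
sat=sub.max(2)-sub.min(2); 
m=((sat<34)).astype(np.uint8)*255
for r in m: print(''.join('#' if v else '.' for v in r))
c=max(cv2.findContours(m,0,2)[0],key=cv2.contourArea)
P=np.array([ray(K,T,p[0]+[x0,y0],.12)[:2] for p in c],np.float32)
r=cv2.minAreaRect(P);print(r)
E
```

```text
....................
####################
####################
....################
....##########......
....##########......
...###########......
...###########......
...###########......
...###########......
...###########......
..############......
..############......
..############......
..############......
..############......
..############......
..############......
..############......
..############......
..############......
..############......
..############......
..############......
...###########......
..........###.......
....................
....................
################.###
.......#############
((0.562877893447876, 0.05515367537736893), (0.055830325931310654, 0.07149782031774521), 89.86604309082031)
```

```bash
python3 - <<'E'
from h import *
import pickle
im,K,T=pickle.load(open('p1.pkl','rb'))
for p in [(276,186),(270.2,176),(281.6,176),(270.2,196.3),(281.6,196.3)]: print(p,ray(K,T,p,.12).round(4))
w,Kw,Tw=pickle.load(open('pw.pkl','rb'))
print(np.linalg.inv(Tw)@Tw, (np.array(optics.get_image('wrist')['T_tool_cam'])).round(3).tolist(), Kw.round(0).tolist())
for uv in [(308,377),(282,424)]:
    print(ray(Kw,Tw,(uv[0]*1.4,(uv[1]-260)*1.4),.12).round(4))
E
```

```text
(276, 186) [0.5598 0.0595 0.12  ]
(270.2, 176) [0.5897 0.0765 0.12  ]
(281.6, 176) [0.5896 0.043  0.12  ]
(270.2, 196.3) [0.5292 0.0764 0.12  ]
(281.6, 196.3) [0.5292 0.0432 0.12  ]
[[ 1.00000000e+00  9.40636801e-17  1.60409073e-17  1.11022302e-16]
 [-3.40167549e-18  1.00000000e+00 -2.22884739e-17  1.38777878e-17]
 [-2.99160383e-17  3.20451234e-17  1.00000000e+00  0.00000000e+00]
 [ 0.00000000e+00  0.00000000e+00  0.00000000e+00  1.00000000e+00]] [[0.0, -0.952, -0.307, 0.078], [1.0, 0.0, 0.0, -0.0], [-0.0, -0.307, 0.952, -0.142], [0.0, 0.0, 0.0, 1.0]] [[320.0, 0.0, 286.0], [0.0, 320.0, 211.0], [0.0, 0.0, 1.0]]
[0.5598 0.2172 0.12  ]
[0.5591 0.1367 0.12  ]
```

Emit:
{"api": "send_rows", "payload": {"increments": [{"gripper": -0.3,"linear": [0.018,-0.01,0],"delta_rot": [0,0,0.147]},{"gripper": -0.3,"linear": [0.036,-0.02,0],"delta_rot": [0,0,0.294]},{"gripper": -0.3,"linear": [0.054,-0.03,-0.01],"delta_rot": [0,0,0.441]},{"gripper": -0.3,"linear": [0.072,-0.04,-0.02],"delta_rot": [0,0,0.588]},{"gripper": -0.3,"linear": [0.09,-0.05,-0.03],"delta_rot": [0,0,0.735]},{"gripper": -0.3,"linear": [0.108,-0.06,-0.05],"delta_rot": [0,0,0.882]},{"gripper": -0.3,"linear": [0.126,-0.07,-0.07],"delta_rot": [0,0,1.03]},{"gripper": -0.3,"linear": [0.14,-0.08,-0.09],"delta_rot": [0,0,1.175]}]}}

```text
clock: 4.7
position: [0.5594, 0.058, 0.2115]
ee_rot: [-0.002, 0.009, 1.0, -0.0]
contact_force: [-0.3, -0.1, 0.7]
width: 0.0558
gripper_force: 0.0
```

```bash
python3 - <<'E'
from h import *
s=get_state();print(s['clock'],s['position'],R.from_quat(s['ee_rot'][[1,2,3,0]]).as_matrix()[:,1])
im,K,T=grab('wrist','w2.png')
for dx in(-.03,.03):
  for dy in(-.016,.016): print(proj(K,T,[.5598+dx,.0595+dy,.12]).round(0))
E
```

```text
4.7 [0.55937372 0.0580237  0.21145333] [ 1.79352150e-02  9.99839151e-01 -3.40429644e-05]
[266. 178.]
[309. 178.]
[269. 252.]
[309. 252.]
```

View pics/w2.png

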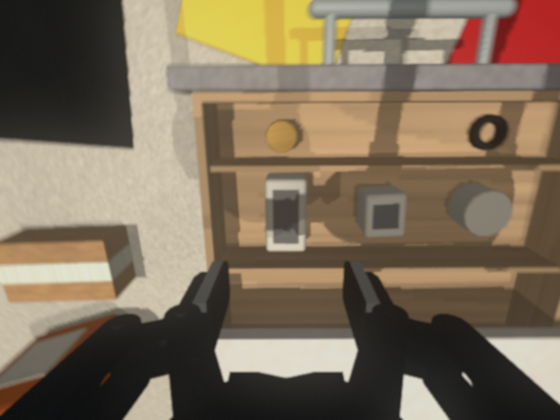

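The cartridge's top face spans u 266–306, v 176–250, centre (286,213), against a predicted (288,215). The fingers straddle it, the short block is at (382,210) and the cap at (480,210). Descend and grip.

Emit:
{"api": "send_rows", "payload": {"increments": [{"gripper": -0.3,"linear": [0,0,-0.035],"delta_rot": [0,0,0]},{"gripper": -0.3,"linear": [-0.001,0,-0.07],"delta_rot": [0,0,0]},{"gripper": -0.3,"linear": [-0.001,0,-0.1],"delta_rot": [0,0,0]},{"gripper": -0.3,"linear": [-0.001,0,-0.116],"delta_rot": [0,0,0]},{"gripper": -0.3,"linear": [-0.001,0,-0.118],"delta_rot": [0,0,0]},{"gripper": 1,"linear": [-0.001,0,-0.118],"delta_rot": [0,0,0]},{"gripper": 1,"linear": [-0.001,0,-0.118],"delta_rot": [0,0,0]},{"gripper": 1,"linear": [-0.001,0,-0.118],"delta_rot": [0,0,0]}], "newtons": 35}}

```text
clock: 5.55
position: [0.5592, 0.0587, 0.0974]
ee_rot: [0.001, 0.012, 1.0, 0.0]
contact_force: [-0.3, 0.1, -1.8]
width: 0.0309
gripper_force: 36.3
```

Emit:
{"api": "send_rows", "payload": {"increments": [{"gripper": 1,"linear": [0,0,0],"delta_rot": [0,0,0]},{"gripper": 1,"linear": [0,0,0.02],"delta_rot": [0,0,0]},{"gripper": 1,"linear": [0,0,0.055],"delta_rot": [0,0,0]},{"gripper": 1,"linear": [0,0,0.09],"delta_rot": [0,0,0]},{"gripper": 1,"linear": [0,0,0.12],"delta_rot": [0,0,0]}]}}

```text
clock: 6.05
position: [0.5587, 0.0587, 0.2186]
ee_rot: [0.001, 0.012, 1.0, 0.0]
contact_force: [0.2, 0.7, -0.8]
width: 0.0311
gripper_force: 36.3
```

Emit:
{"api": "send_rows", "payload": {"increments": [{"gripper": 1,"linear": [-0.01,-0.02,0],"delta_rot": [0,0,0]},{"gripper": 1,"linear": [-0.03,-0.057,0],"delta_rot": [0,0,0]},{"gripper": 1,"linear": [-0.052,-0.097,0],"delta_rot": [0,0,0]},{"gripper": 1,"linear": [-0.074,-0.137,0],"delta_rot": [0,0,0]},{"gripper": 1,"linear": [-0.096,-0.177,-0.01],"delta_rot": [0,0,0]},{"gripper": 1,"linear": [-0.114,-0.212,-0.035],"delta_rot": [0,0,0]},{"gripper": 1,"linear": [-0.126,-0.232,-0.07],"delta_rot": [0,0,0]},{"gripper": 1,"linear": [-0.128,-0.237,-0.1],"delta_rot": [0,0,0]}]}}

```text
clock: 6.85
position: [0.4291, -0.1804, 0.1159]
ee_rot: [0.0, 0.013, 1.0, -0.001]
contact_force: [1.4, 0.2, -1.5]
width: 0.0313
gripper_force: 36.3
```

Emit:
{"api": "send_rows", "payload": {"increments": [{"gripper": 1,"linear": [0,0,-0.03],"delta_rot": [0,0,0]},{"gripper": 1,"linear": [0,0,-0.06],"delta_rot": [0,0,0]},{"gripper": 1,"linear": [0,0,-0.08],"delta_rot": [0,0,0]},{"gripper": 1,"linear": [0,0,-0.093],"delta_rot": [0,0,0]},{"gripper": 1,"linear": [0,0,-0.098],"delta_rot": [0,0,0]},{"gripper": 1,"linear": [0,0,-0.1],"delta_rot": [0,0,0]},{"gripper": 1,"linear": [0,0,-0.1],"delta_rot": [0,0,0]}]}}

```text
clock: 7.55
position: [0.431, -0.1786, 0.0168]
ee_rot: [0.001, 0.011, 1.0, -0.0]
contact_force: [0.1, -0.6, -0.6]
width: 0.0316
gripper_force: 36.3
```

Emit:
{"api": "send_rows", "payload": {"increments": [{"gripper": 1,"linear": [0,0,-0.002],"delta_rot": [0,0,0]},{"gripper": 1,"linear": [0,0,-0.004],"delta_rot": [0,0,0]},{"gripper": 1,"linear": [0,0,-0.005],"delta_rot": [0,0,0]},{"gripper": 1,"linear": [0,0,-0.005],"delta_rot": [0,0,0]}]}}

```text
clock: 7.95
position: [0.4305, -0.1783, 0.0114]
ee_rot: [0.0, 0.011, 1.0, 0.0]
contact_force: [0.2, 0.5, -0.6]
width: 0.0308
gripper_force: 36.3
```

Emit:
{"api": "send_rows", "payload": {"increments": [{"gripper": 1,"linear": [0,0,-0.001],"delta_rot": [0,0,0]},{"gripper": 1,"linear": [0,0,-0.002],"delta_rot": [0,0,0]},{"gripper": 1,"linear": [0,0,-0.002],"delta_rot": [0,0,0]}]}}

```text
clock: 8.25
position: [0.4306, -0.1784, 0.011]
ee_rot: [0.0, 0.011, 1.0, -0.0]
contact_force: [-3.0, 1.9, 15.0]
width: 0.0312
gripper_force: 38.5
```

Contact made (15 N). Release, lift and turn to take it by its ends.

Emit:
{"api": "send_rows", "payload": {"increments": [{"gripper": 0,"linear": [0,0,0.001],"delta_rot": [0,0,0]},{"gripper": -0.4,"linear": [0,0,0.001],"delta_rot": [0,0,0]},{"gripper": -0.4,"linear": [0,0,0.001],"delta_rot": [0,0,0]},{"gripper": -0.4,"linear": [0,0,0.03],"delta_rot": [0,0,0]},{"gripper": -0.4,"linear": [0,0,0.07],"delta_rot": [0,0,0]},{"gripper": -1,"linear": [0,0,0.105],"delta_rot": [0,0,-0.14]},{"gripper": -1,"linear": [0,0,0.13],"delta_rot": [0,0,-0.28]},{"gripper": -1,"linear": [0,0,0.15],"delta_rot": [0,0,-0.42]}]}}

```text
clock: 9.05
position: [0.431, -0.1786, 0.161]
ee_rot: [0.001, 0.222, 0.975, -0.0]
contact_force: [0.1, 0.0, -0.2]
width: 0.0854
gripper_force: 0.0
```

Emit:
{"api": "send_rows", "payload": {"increments": [{"gripper": -1,"linear": [0,0,0],"delta_rot": [0,0,-0.145]},{"gripper": -1,"linear": [0,0,0],"delta_rot": [0,0,-0.29]},{"gripper": -1,"linear": [0,0,0],"delta_rot": [0,0,-0.435]},{"gripper": -1,"linear": [0,0,0],"delta_rot": [0,0,-0.58]},{"gripper": -1,"linear": [0,0,0],"delta_rot": [0,0,-0.725]},{"gripper": -1,"linear": [0,0,0],"delta_rot": [0,0,-0.87]},{"gripper": -1,"linear": [0,0,0],"delta_rot": [0,0,-1.015]},{"gripper": -1,"linear": [0,0,0],"delta_rot": [0,0,-1.145]}]}}

```text
clock: 9.85
position: [0.4303, -0.1782, 0.1589]
ee_rot: [-0.0, 0.715, 0.699, -0.0]
contact_force: [-0.0, 0.4, -0.3]
width: 0.0851
gripper_force: 0.0
```

```bash
python3 - <<'E'
from h import *
s=get_state();print(s['clock'],s['position'],R.from_quat(s['ee_rot'][[1,2,3,0]]).as_matrix()[:,1],s['width'])
im,K,T=grab('wrist','w3.png')
g=cv2.cvtColor(im,cv2.COLOR_BGR2GRAY)
C=proj(K,T,[.4305,-.178,.034]);print(C)
m=np.zeros_like(g);x,y=C.astype(int);m[y-55:y+55,x-55:x+55]=(g[y-55:y+55,x-55:x+55]>110)*255
c=max(cv2.findContours(m,0,2)[0],key=cv2.contourArea)
P=np.array([ray(K,T,p[0],.034)[:2] for p in c],np.float32);print(cv2.minAreaRect(P))
E
```

```text
9.85 [ 0.4303483  -0.17822222  0.15893139] [ 9.99743576e-01 -2.26370752e-02 -5.87127623e-04] 0.0850819130676083
[286.01500725 202.3160566 ]
((0.4324151575565338, -0.17801639437675476), (0.030703525990247726, 0.058710385113954544), 88.72686767578125)
```

View pics/w3.png

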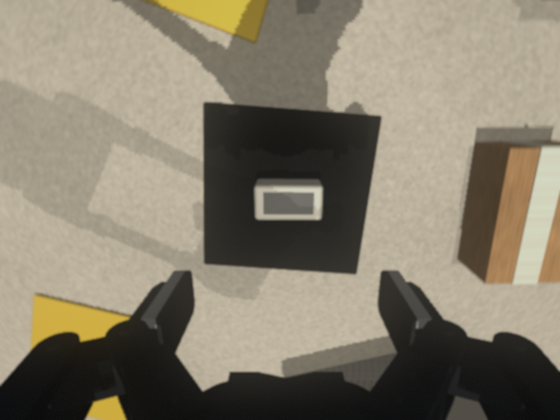

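The cartridge lies flat near the mat's centre at pixel (288,200). It measures (0.4324, −0.178), yaw −1.3°, 59 x 31 mm, and the gripper is aligned with its length. Descend and grip the ends.

Emit:
{"api": "send_rows", "payload": {"increments": [{"gripper": -1,"linear": [0.0015,0,-0.04],"delta_rot": [0,0,0]},{"gripper": -1,"linear": [0.0015,0,-0.085],"delta_rot": [0,0,0]},{"gripper": -1,"linear": [0.0015,0,-0.12],"delta_rot": [0,0,0]},{"gripper": -1,"linear": [0.0015,0,-0.142],"delta_rot": [0,0,0]},{"gripper": -1,"linear": [0.0015,0,-0.15],"delta_rot": [0,0,0]},{"gripper": -1,"linear": [0.0015,0,-0.152],"delta_rot": [0,0,0]},{"gripper": -1,"linear": [0.0015,0,-0.152],"delta_rot": [0,0,0]}]}}

```text
clock: 10.6
position: [0.4327, -0.1787, 0.0079]
ee_rot: [0.001, 0.713, 0.701, 0.0]
contact_force: [-1.3, 0.7, 0.1]
width: 0.0853
gripper_force: 0.0
```

Emit:
{"api": "send_rows", "payload": {"increments": [{"gripper": 0,"linear": [0,0,0],"delta_rot": [0,0,0]},{"gripper": 1,"linear": [0,0,0],"delta_rot": [0,0,0]},{"gripper": 1,"linear": [0,0,0],"delta_rot": [0,0,0]},{"gripper": 1,"linear": [0,0,0],"delta_rot": [0,0,0]}], "newtons": 35}}

```text
clock: 11.0
position: [0.4329, -0.1788, 0.0086]
ee_rot: [0.001, 0.713, 0.701, 0.0]
contact_force: [-0.8, 0.7, 7.3]
width: 0.0594
gripper_force: 38.5
```

Emit:
{"api": "send_rows", "payload": {"increments": [{"gripper": 1,"linear": [0,0,0.02],"delta_rot": [0,0,0]},{"gripper": 1,"linear": [0,0,0.06],"delta_rot": [0,0,0]},{"gripper": 1,"linear": [0,0,0.105],"delta_rot": [0,0,0]},{"gripper": 1,"linear": [0,0,0.15],"delta_rot": [0,0,0]},{"gripper": 1,"linear": [0.005,-0.02,0.185],"delta_rot": [0,0,0.05]},{"gripper": 1,"linear": [0.018,-0.058,0.2],"delta_rot": [0,0,0.13]},{"gripper": 1,"linear": [0.031,-0.098,0.2],"delta_rot": [0,0,0.21]},{"gripper": 1,"linear": [0.044,-0.138,0.2],"delta_rot": [0,0,0.274]}]}}

```text
clock: 11.8
position: [0.4765, -0.3176, 0.2089]
ee_rot: [0.001, 0.609, 0.793, 0.0]
contact_force: [1.1, 1.2, -1.3]
width: 0.059
gripper_force: 38.7
```

Emit:
{"api": "send_rows", "payload": {"increments": [{"gripper": 1,"linear": [0.01,-0.034,0],"delta_rot": [0,0,0]},{"gripper": 1,"linear": [0.02,-0.066,0],"delta_rot": [0,0,0]},{"gripper": 1,"linear": [0.028,-0.088,0],"delta_rot": [0,0,0]},{"gripper": 1,"linear": [0.03,-0.0955,0],"delta_rot": [0,0,0]},{"gripper": 1,"linear": [0.03,-0.0955,0],"delta_rot": [0,0,0]}]}}

```text
clock: 12.3
position: [0.5057, -0.4121, 0.2068]
ee_rot: [-0.001, 0.611, 0.792, 0.0]
contact_force: [-0.1, 0.7, -1.3]
width: 0.059
gripper_force: 38.7
```

```bash
python3 - <<'E'
from h import *
s=get_state();print(s['clock'],s['position'],R.from_quat(s['ee_rot'][[1,2,3,0]]).as_matrix()[:,1],s['width'])
im,K,T=grab('wrist','w4.png')
for p in [(.577,-.3666),(.4241,-.407),(.6442,-.4003),(.3822,-.4689)]: print(proj(K,T,[*p,.1]).round(0))
E
```

```text
12.3 [ 0.50569994 -0.412064    0.20675659] [ 9.67362809e-01  2.53394971e-01 -4.28823813e-04] 0.059021775799124356
[388. 178.]
[188. 178.]
[450. 236.]
[126. 236.]
```

View pics/w4.png

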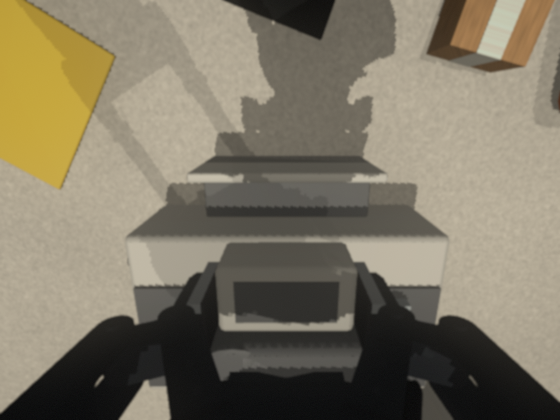

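The bay wall top is at v≈178, u 190–385, and the housing edge at v≈237. Both are within 1–2 px of the prediction, and the cartridge is level and aligned. Lowering now.

Emit:
{"api": "send_rows", "payload": {"increments": [{"gripper": 1,"linear": [0.001,0,-0.03],"delta_rot": [0,0,0]},{"gripper": 1,"linear": [0.001,0,-0.06],"delta_rot": [0,0,0]},{"gripper": 1,"linear": [0.001,0,-0.085],"delta_rot": [0,0,0]},{"gripper": 1,"linear": [0.001,0,-0.105],"delta_rot": [0,0,0]},{"gripper": 1,"linear": [0.001,0,-0.125],"delta_rot": [0,0,0]},{"gripper": 1,"linear": [0.001,0,-0.138],"delta_rot": [0,0,0]},{"gripper": 1,"linear": [0.001,0,-0.144],"delta_rot": [0,0,0]},{"gripper": 1,"linear": [0.001,0,-0.146],"delta_rot": [0,0,0]}]}}

```text
clock: 13.15
position: [0.5069, -0.4111, 0.0613]
ee_rot: [-0.0, 0.61, 0.792, 0.0]
contact_force: [-0.2, -0.0, -1.5]
width: 0.0589
gripper_force: 38.7
```

Emit:
{"api": "send_rows", "payload": {"increments": [{"gripper": 1,"linear": [0,0,-0.001],"delta_rot": [0,0,0]},{"gripper": 1,"linear": [0,0,-0.003],"delta_rot": [0,0,0]},{"gripper": 1,"linear": [0,0,-0.004],"delta_rot": [0,0,0]},{"gripper": 1,"linear": [0,0,-0.004],"delta_rot": [0,0,0]}]}}

```text
clock: 13.55
position: [0.5071, -0.4119, 0.0576]
ee_rot: [0.0, 0.611, 0.792, 0.0]
contact_force: [-0.1, -0.4, -1.2]
width: 0.0594
gripper_force: 38.7
```

Emit:
{"api": "send_rows", "payload": {"increments": [{"gripper": 1,"linear": [0,0,-0.001],"delta_rot": [0,0,0]},{"gripper": 1,"linear": [0,0,-0.002],"delta_rot": [0,0,0]},{"gripper": 1,"linear": [0,0,-0.003],"delta_rot": [0,0,0]},{"gripper": 1,"linear": [0,0,-0.003],"delta_rot": [0,0,0]}]}}

```text
clock: 13.95
position: [0.507, -0.4119, 0.0547]
ee_rot: [0.0, 0.611, 0.792, 0.0]
contact_force: [-0.3, -0.3, 1.3]
width: 0.0594
gripper_force: 39.0
```

Emit:
{"api": "send_rows", "payload": {"increments": [{"gripper": 1,"linear": [0,0,-0.001],"delta_rot": [0,0,0]},{"gripper": 1,"linear": [0,0,-0.001],"delta_rot": [0,0,0]}]}}

```text
clock: 14.15
position: [0.507, -0.4119, 0.0547]
ee_rot: [0.0, 0.611, 0.792, -0.0]
contact_force: [-3.1, 2.0, 6.4]
width: 0.0595
gripper_force: 39.6
```

Seated: force is up and z is unchanged. Release and rise.

Emit:
{"api": "send_rows", "payload": {"increments": [{"gripper": -0.6,"linear": [0,0,0.001],"delta_rot": [0,0,0]},{"gripper": -1,"linear": [0,0,0.001],"delta_rot": [0,0,0]},{"gripper": -1,"linear": [0,0,0.001],"delta_rot": [0,0,0]},{"gripper": -1,"linear": [0,0,0.02],"delta_rot": [0,0,0]},{"gripper": -1,"linear": [0,0,0.055],"delta_rot": [0,0,0]},{"gripper": -1,"linear": [0,0,0.1],"delta_rot": [0,0,0]},{"gripper": -1,"linear": [0,0,0.15],"delta_rot": [0,0,0]},{"gripper": -1,"linear": [-0.01,0.03,0.19],"delta_rot": [0,0,0]}]}}

```text
clock: 14.95
position: [0.4986, -0.3857, 0.2448]
ee_rot: [0.003, 0.611, 0.791, -0.001]
contact_force: [0.4, 1.2, 0.1]
width: 0.0855
gripper_force: 0.0
```

Emit:
{"api": "send_rows", "payload": {"increments": [{"gripper": -1,"linear": [-0.02,0.04,0.02],"delta_rot": [0,0,0]},{"gripper": -1,"linear": [-0.05,0.06,0.04],"delta_rot": [0,0,0]},{"gripper": -1,"linear": [-0.09,0.08,0.05],"delta_rot": [0,0,0]},{"gripper": -1,"linear": [-0.13,0.1,0.05],"delta_rot": [0,0,0]},{"gripper": -1,"linear": [-0.16,0.12,0.05],"delta_rot": [0,0,0]},{"gripper": -1,"linear": [-0.16,0.12,0.05],"delta_rot": [0,0,0]},{"gripper": -1,"linear": [-0.16,0.12,0.05],"delta_rot": [0,0,0]}]}}

```text
clock: 15.65
position: [0.3372, -0.2624, 0.293]
ee_rot: [0.001, 0.611, 0.792, -0.0]
contact_force: [0.1, -0.5, 1.1]
width: 0.0852
gripper_force: 0.0
```

```bash
python3 - <<'E'
from h import *
s=get_state();print(s['clock'],s['position'],s['contact_force'])
im,K,T=grab('top')
u=proj(K,T,[.507,-.4125,.08]);print(u)
o=cv2.resize(im[50:270,100:540],(800,400),interpolation=cv2.INTER_CUBIC)
c=cv2.resize(im[150:250,390:490],(200,200),interpolation=cv2.INTER_CUBIC)
f=np.zeros((600,800,3),np.uint8);f[:400]=o;f[400:,:200]=c
c2=grab('wrist')[0];f[400:,220:486]=cv2.resize(c2,(266,200))
cv2.imwrite('pics/f.png',f)
E
```

```text
15.65 [ 0.33720206 -0.26241408  0.29300566] [ 0.0628007  -0.45921268  1.05055754]
[433.25327327 205.48046441]
```

View pics/f.png

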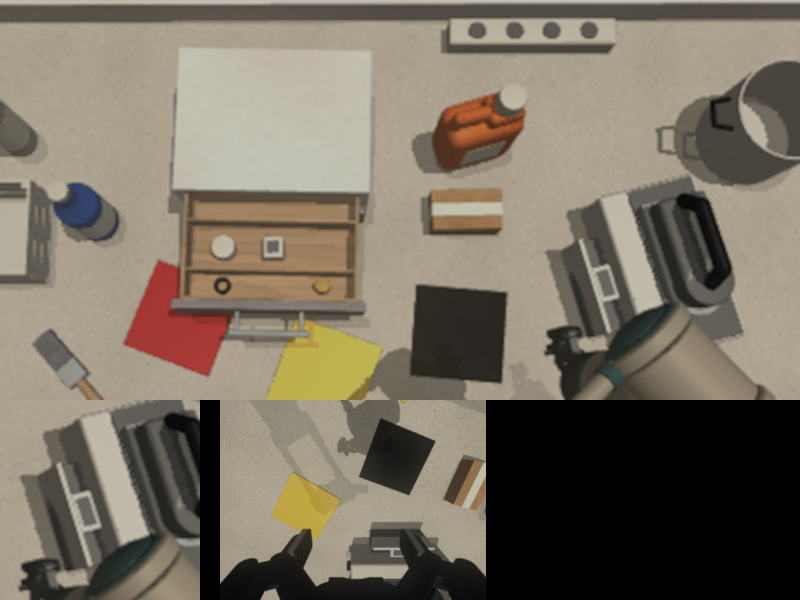

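The final picture shows:
- The cartridge is in the bay at (604,284), which is top-view pixel (432,206) against (433,205) expected for mid-bay.
- The drawer is out, with the cap (223,247) and short block (273,247) still inside.
- The jug, bottle, carton and brush are undisturbed.

Handing in.

```bash
python3 -c "
from h import *
print(sign_off())"
```

```text
the job is handed in; nothing more can be done
None
```

The job is handed in, with no verdict shown: the upper drawer is out to its stop, the cartridge was set on the black mat, retaken by its ends and lowered flat onto the bay floor midway along, and the other pieces and counter items are in place; descending onto the handle read 37 N once, near the 40 N limit, cause not traced.

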